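# Shake the batch token out of the token box

## Robot

A 6-joint arm with a two-finger parallel gripper is mounted at the origin on a cart in front of the work surface, level with it; the furniture and walls round the work are solid. World frame = base frame: x ahead of the robot, y to its left, z up, the work surface at z = 0. Lengths are in m, angles in rad, forces in N, time in s.
With the tool pointing down it reaches from about 0.425 to 1.125 m from the base axis. Payload 14.9 kg.
Tool frame: the origin (TCP) lies at the very end of the fingers, on their centre line; the grasp point (between the pads) lies 19 mm behind it (ctrl.tcp_to_grasp is the distance from the TCP to the grasp point, in m); x points along the fingers, y is the direction in which the jaws open and shut, and the axes are right-handed (so a half turn about x gives the same grasp; the last joint's range is limited). The gripper opens to 91 mm and grips with 3 to 60 N. Pads are 32 mm wide; open, the fingers measure 118 mm over their backs; the gripper's body (76 mm by 178 mm) begins 60 mm behind the grasp point.
Start: joints at [-1.324, 0.379, 1.734, -0, 1.028, -0.033], TCP at [0.193, -0.673, 0.214] pointing down, gripper open.
Joint ranges: [-2.77, 2.77], [-0.74, 2.19], [0, 2.66], [-1.06, 4.2], [0.31, 2.87], [-3.08, 3.08]. Speed limits (rad/s): [1.89, 1.89, 2.39, 3.14, 3.14, 3.14].

## Interface

Orientations are given as a unit quaternion [w, x, y, z].
In Python, from cell import ctrl, cams gives the robot as it stands.
- The arm moves only by the tool move_arm, never from a script. Its arguments are lists of equal length, an entry for each row: "xyz": the shift along the world's x, y, z in m, a list of three; "roll": the turn about the world's z in degrees. A call has 1 to 5 rows; each row is the pose to reach, as a shift and turn from the pose commanded when the call began; what a row does not reach only later rows make up. A row lasts 1/8 s, in which the tool goes at most 62.5 mm and 10.7 degrees, less where a joint would pass 70% of its speed; a pose out of reach is approached as far as the arm can. A call with a gripper value outside its range is refused whole. "grip" is the finger opening in m, from 0 to 0.0912, set as the call begins (left out, the last holds). The fingers move at their own pace and stop on an object; "squeeze" is the grip in N (left out, the last holds). Time passes only in rows, so rows that repeat a pose let the fingers close. It gives the time, the measured TCP pose, the force and the opening at its end, in the units of the state.
- ctrl.observe(): the state, without advancing time (a new reading comes with each control period).
- cams.snapshot(name): name is "scene" or "top"; returns a dict with "pixels" (384x512x3 uint8, red, green, blue), "fx", "fy", "cx", "cy" (pixels), "T" (4x4, takes a point from camera to world coordinates). Camera axes: x right, y down, z forward; pixel columns grow to the right and rows downward; lengths in m; the calibration is good to about 2 mm. A picture is of the moment at which its call begins. There is no depth.
- ctrl.sign_off(): hands the job in, once; it reports no verdict.
Trained networks look in the newest picture that a camera, given by its name, has taken for a name from the list of things; names that differ only in an ending like _2 or _b are one class to them, and where a whole thing is asked for, a point or a joint stands for the part that bears it (a point fixed in the world has none). Each returns a list of dicts, best first, with "confidence" (0 to 1); they miss things now and then, are a little off and sometimes report something else, mostly with a low value. They report only what shows in the picture. A call takes as long as a camera call.
- cams.look_for(label, camera): "extent" ([left, top, right, bottom] in pixels, round what is visible of it).
- cams.cut_out(label, camera): "pixels" (384x512 bool, what is visible of it) and "extent" ([left, top, right, bottom] in pixels, round what is visible of it).
The state is a dict: "clock": time; "joint_pos": joint angles; "qvel": joint speeds; "effort": joint torques, N m; "position": TCP position; "eef_rot": TCP orientation; "ft_force": force on the tool from outside, world axes, zero at the start; "ft_torque": the same for the moment, N m; "width": opening from 0.0 (shut) to 1.0 (fully open).
Only numpy, scipy, OpenCV 4.12 (cv2) and the standard library are available. Lean on these libraries where they do the work, as an engineer would, in place of code of your own. Each camera call takes 0.05 s, during which the arm holds its last target.

## Task

The blue token box stands upside down on its slotted lid with the orange batch token inside. Pick it up, keep it level until it is over the empty white tray, shake and rock it there until the token lines up with the slot and drops into the tray, then stand the box back on its slotted lid on a free spot of the table and let go. Leave the yellow token box where it is.

Things in the scene. Friction and masses are not known exactly. Their poses are not given: they have to be found in the camera images.
- blue_box: Clear box, blue lid and rib, 0.18 kg, upside down. Origin: centre of underside (slot centre); z up. Outside 104 (x) x 64 (y) x 62 mm high; rib on top, centred, 18 (x) x 44 (y), z 62-98: grip across x. Chamber 92 x 52, 49 high, on the flat 5 mm lid. Slot through the lid's middle, 16 (x) x 52 (y): tilting the box about its y axis, one way then the other, slides the token across it.
- yellow_box: A second token box of the same shape and size, with yellow lid, closed end and rib; empty, loose, to be left where it stands. Origin and axes as for the blue box. Which of the two stands on the robot's left and which on its right changes from run to run.
- token: Orange bar 10 (x) x 40 (y) x 10 mm, 30 g; slides at slopes over 13 to 17 degrees. Origin: centre of underside. It starts flat in the blue box beside the slot, at the box's +x side, turned 37 to 49 degrees to the slot, and stays in if carried level, no jerks. Askew it can bridge the slot; hitting an end wall squares it to the slot, then it falls through. Tilts of 25 degrees or more: mostly 1 to 4.
- tray: Empty white food tray, 206 mm (its x) by 255 mm (its y), rim 67 mm high; floor about 169 by 219 mm, 6 mm thick; loose, 0.14 kg. Origin: centre of its underside, z up.

How it is judged:
On the way, in this order (a step that is already met when the one before it is completed fails the run):
1. the blue box is held above the tray with the token still inside (height (world z) of blue_box above 0.07 m and horizontal distance between blue_box and tray below 0.1 m and z of token in the frame of blue_box above -0.002 m and distance between token and blue_box below 0.07 m), for 0.1 s.
2. the token has dropped into the tray while the box is still held above it (x of token in the frame of tray between -0.095 and 0.095 m and y of token in the frame of tray between -0.12 and 0.12 m and z of token in the frame of tray between -0.005 and 0.05 m and height (world z) of blue_box above 0.06 m), for 0.1 s.
At the end, for the whole second after the job is handed in: The token lies at rest inside the tray, which stands flat; the blue box stands at rest on the table on its slotted lid (underside within 6 mm of the table top, upright within 6 degrees) (x of token in the frame of tray between -0.095 and 0.095 m and y of token in the frame of tray between -0.12 and 0.12 m and z of token in the frame of tray between -0.005 and 0.05 m and linear speed of each of token, blue_box below 0.02 m/s and angle between each of tray, blue_box's own z axis and vertical below 0.1 rad and height (world z) of blue_box between -0.006 and 0.006 m); the robot touches nothing.
It fails at once if the yellow box is shifted by more than 30 mm (distance of yellow_box from where it was at the start of the episode above 0.03 m).
It fails at once if the yellow box is tipped over (angle between yellow_box's own z axis and vertical above 0.4 rad).
It also fails if it takes over 48 s, if anything falls off the work surface, if the arm or the gripper's body presses on something with over 40 N, if the wrist force passes 120 N, or if a joint passes its speed limit or range.

## Working session

There is one attempt and no reset: what is moved stays moved. The work goes in short steps, Python scripts to look and compute and a tool call to move; the robot and the scene stay as the last step left them, time stands still between calls to the robot, and variables do not carry over. Pictures are saved under pics/ and viewed, and the job is handed in when it is done.

Besides the shell and the picture viewer there is one more tool, called after ">>>" as name(argument=value, ...) on one line, values as JSON. move_arm: Moves the arm, as the interface text tells. Its arguments: {"type":"object","properties":{"xyz":{"type":"array"},"roll":{"type":"array"},"grip":{"type":"number"},"squeeze":{"type":"number"}},"required":["xyz","roll"]}

```bash
mkdir -p pics; ls; python3 - <<'E'
from cell import ctrl,cams
import cv2,numpy as np
print(ctrl.observe())
for n in("scene","top"):
    s=cams.snapshot(n); cv2.imwrite(f"pics/{n}0.png",s["pixels"][:,:,::-1].copy())
    np.savez(f"{n}0.npz",**s)
    print(n,s["fx"],s["cx"],s["cy"],s["T"].round(3).tolist())
    for l in("blue_box","yellow_box","token","tray"):
        print(l,[(np.round(d["extent"]).tolist(),round(d["confidence"],2)) for d in cams.look_for(l,n)])
E
```

```text
pics
{'clock': 0.0, 'joint_pos': array([-1.32431076e+00,  3.79395991e-01,  1.73478551e+00,  5.74387885e-06,
        1.02852781e+00, -3.32766890e-02]), 'qvel': array([ 8.79000837e-04,  3.69934929e-04, -1.26410015e-03,  6.31270069e-05,
       -1.05985070e-03, -1.63408594e-03]), 'effort': array([-7.92982522e-03, -7.63728046e+01, -4.34386647e+01,  6.46856264e-02,
        4.23528382e-02, -1.05115894e-04]), 'position': array([ 0.19320112, -0.67238655,  0.21329471]), 'eef_rot': array([-0.09819485, -0.70015993, -0.09898034,  0.70024049]), 'ft_force': array([-0.10391205, -0.30865591, -0.58847705]), 'ft_torque': array([0.01920094, 0.02857911, 0.00365635]), 'width': 1.0002660692215726}
scene 488.5972500335346 248.00434293908214 193.45936034873648 [[0.769, -0.28, 0.575, -0.26], [-0.639, -0.33, 0.694, -1.091], [-0.005, -0.901, -0.433, 0.653], [0.0, 0.0, 0.0, 1.0]]
blue_box [([289.0, 225.0, 332.0, 271.0], 0.69)]
yellow_box [([186.0, 159.0, 220.0, 190.0], 0.67)]
token []
tray [([189.0, 174.0, 294.0, 244.0], 0.87)]
top 418.27849951303773 249.6117720465399 196.6469921972633 [[0.005, -0.997, 0.083, 0.427], [-1.0, -0.005, -0.006, -0.119], [0.006, -0.083, -0.997, 1.106], [0.0, 0.0, 0.0, 1.0]]
blue_box [([336.0, 190.0, 382.0, 219.0], 0.98)]
yellow_box [([141.0, 177.0, 189.0, 206.0], 0.58)]
token []
tray [([214.0, 162.0, 319.0, 245.0], 0.71)]
```

View pics/top0.png

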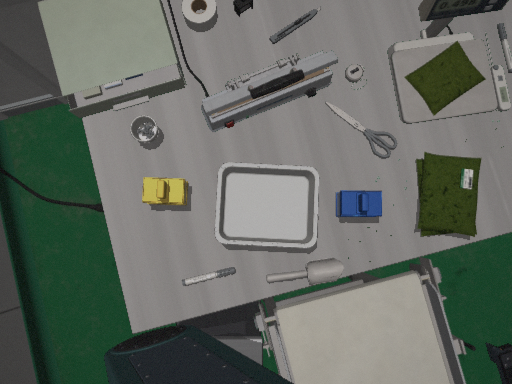

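View pics/scene0.png

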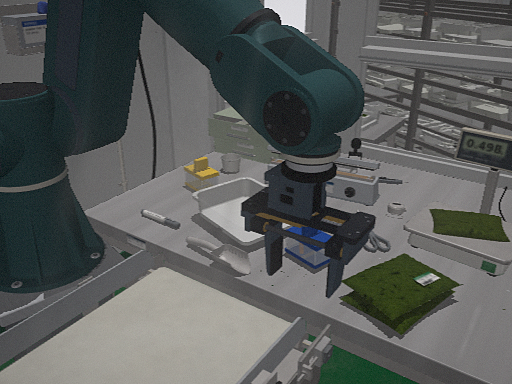

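```bash
python3 - <<'E'
import cv2,numpy as np
a=cv2.imread("pics/top0.png")[170:240,320:400]
cv2.imwrite("pics/z1.png",cv2.resize(a,None,fx=9,fy=8,interpolation=2)[:600,:800])
E
```

```text
(no output)
```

View pics/z1.png

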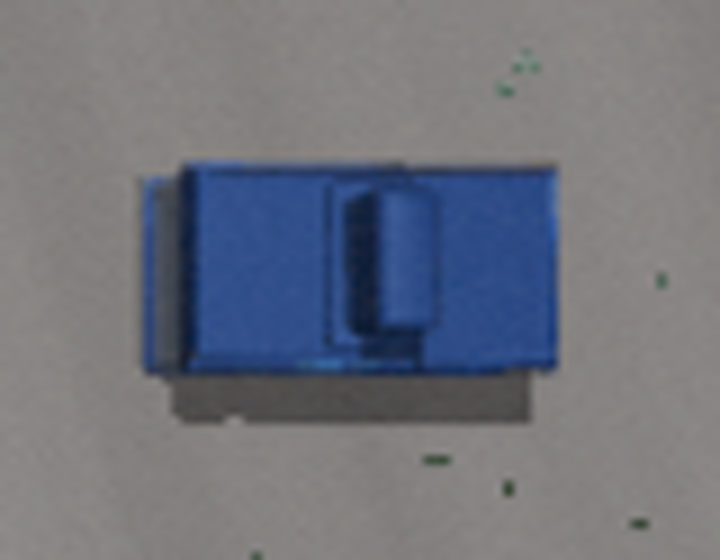

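```bash
cat > h.py <<'E'
import numpy as np
def w(s,u,v,z):
    T=s["T"]; d=T[:3,:3]@np.array([(u-s["cx"])/s["fx"],(v-s["cy"])/s["fy"],1]); 
    return (T[:3,3]+d*(z-T[2,3])/d[2])
E
python3 - <<'E'
import numpy as np,cv2
from h import w
s=dict(np.load("top0.npz"))
im=s["pixels"].astype(int)
# blue top face corners
for u,v in [(340.5,190.5),(381.8,190.7),(381.8,216.2),(340.5,216.5)]: print("top",w(s,u,v,.062).round(4))
for u,v in [(336.2,192),(336.2,216.5)]: print("lid left",w(s,u,v,.005).round(4))
print("rib", [w(s,320+a/9,170+b/8,.098).round(4) for a,b in[(383,187),(436,187),(436,328),(383,328)]])
hsv=cv2.cvtColor(s["pixels"],cv2.COLOR_RGB2HSV)
m=cv2.inRange(hsv,(105,120,40),(125,255,255))
c=max(cv2.findContours(m,0,2)[0],key=cv2.contourArea); print(cv2.minAreaRect(c))
m=cv2.inRange(hsv,(22,120,60),(35,255,255))
c=max(cv2.findContours(m,0,2)[0],key=cv2.contourArea); r=cv2.minAreaRect(c);print(r, w(s,*r[0],.06))
from cell import cams
cams.snapshot("top")
d=cams.cut_out("tray","top")[0]; m=d["pixels"].astype(np.uint8)
c=max(cv2.findContours(m,0,2)[0],key=cv2.contourArea);r=cv2.minAreaRect(c);print(r)
print([w(s,u,v,.067).round(4) for u,v in cv2.boxPoints(r)], w(s,*r[0],.067))
z=cv2.resize(s["pixels"][150:260,130:330][:,:,::-1],None,fx=4,fy=4,interpolation=2);cv2.imwrite("pics/z2.png",z)
E
```

```text
top [ 0.5303 -0.3533  0.062 ]
top [ 0.5304 -0.4572  0.062 ]
top [ 0.4663 -0.4558  0.062 ]
top [ 0.4651 -0.3524  0.062 ]
lid left [ 0.532  -0.3546  0.005 ]
lid left [ 0.4671 -0.3538  0.005 ]
rib [array([ 0.52  , -0.3987,  0.098 ]), array([ 0.5201, -0.413 ,  0.098 ]), array([ 0.4773, -0.4122,  0.098 ]), array([ 0.4773, -0.3979,  0.098 ])]
((360.5, 203.5), (25.0, 41.0), 90.0)
((163.4313507080078, 190.78582763671875), (42.122703552246094, 26.134523391723633), 2.2025980949401855) [0.5274782  0.09138178 0.06      ]
((266.51715087890625, 204.5828857421875), (102.55726623535156, 82.42356872558594), 2.3532965183258057)
[array([ 0.3963, -0.0366,  0.067 ]), array([ 0.6019, -0.0426,  0.067 ]), array([ 0.5926, -0.3   ,  0.067 ]), array([ 0.3871, -0.2898,  0.067 ])] [ 0.49363434 -0.16718949  0.067     ]
```

View pics/z2.png

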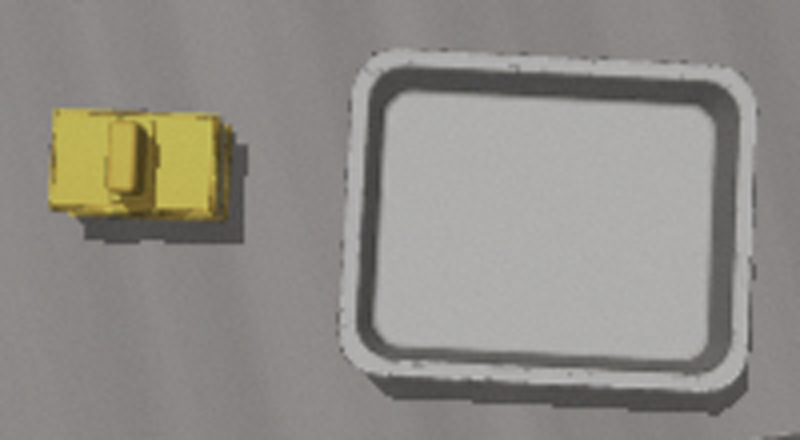

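```bash
python3 - <<'E'
from scipy.spatial.transform import Rotation as R
from cell import ctrl
import numpy as np
o=ctrl.observe();q=o["eef_rot"];print(o["clock"],o["position"])
M=R.from_quat([*q[1:],q[0]]).as_matrix();print(M.round(3))
print(np.degrees(np.arctan2(M[1,1],M[0,1])), np.array([.498,-.405,.066])-o["position"])
E
```

```text
0.6 [ 0.19331316 -0.67281488  0.21395114]
[[ 0.     0.276 -0.961]
 [-0.    -0.961 -0.276]
 [-1.     0.     0.   ]]
-73.96723785208923 [ 0.30468684  0.26781488 -0.14795114]
```

>>> move_arm(xyz=[[0.04,0.036,0],[0.085,0.075,0],[0.13,0.114,0],[0.175,0.154,0],[0.22,0.193,0]], roll=[-3,-7,-11,-14,-16.5], grip=0.06, squeeze=40)

```text
clock: 1.23
position: [0.4146, -0.4784, 0.2142]
eef_rot: [-0.003, 0.707, -0.004, -0.707]
ft_force: [0.3, -0.8, 0.1]
width: 0.655
```

>>> move_arm(xyz=[[0.042,0.037,0],[0.085,0.075,0],[0.085,0.075,-0.02],[0.085,0.075,-0.04],[0.085,0.075,-0.04]], roll=[0,0,0,0,0])

```text
clock: 1.85
position: [0.4965, -0.4047, 0.1716]
eef_rot: [0.004, -0.706, 0.002, 0.708]
ft_force: [0.1, -1.1, 0.2]
width: 0.658
```

```bash
cat >> h.py <<'E'
from cell import ctrl,cams
import cv2
def snap(n,f,box=None,k=4):
    s=cams.snapshot(n); p=s["pixels"][:,:,::-1].copy()
    if box: p=cv2.resize(p[box[1]:box[3],box[0]:box[2]],None,fx=k,fy=k,interpolation=2)
    cv2.imwrite("pics/"+f,p); return s
E
python3 - <<'E'
from h import *
from scipy.spatial.transform import Rotation as R
o=ctrl.observe();q=o["eef_rot"];M=R.from_quat([*q[1:],q[0]]).as_matrix()
print(o["clock"],o["position"],np.degrees(np.arctan2(M[1,1],M[0,1])),o["width"])
snap("scene","s1.png",(200,130,400,280))
snap("top","t1.png")
E
```

```text
1.85 [ 0.49650306 -0.40472502  0.17164237] -90.54234778637775 0.6577525607628247
```

View pics/s1.png

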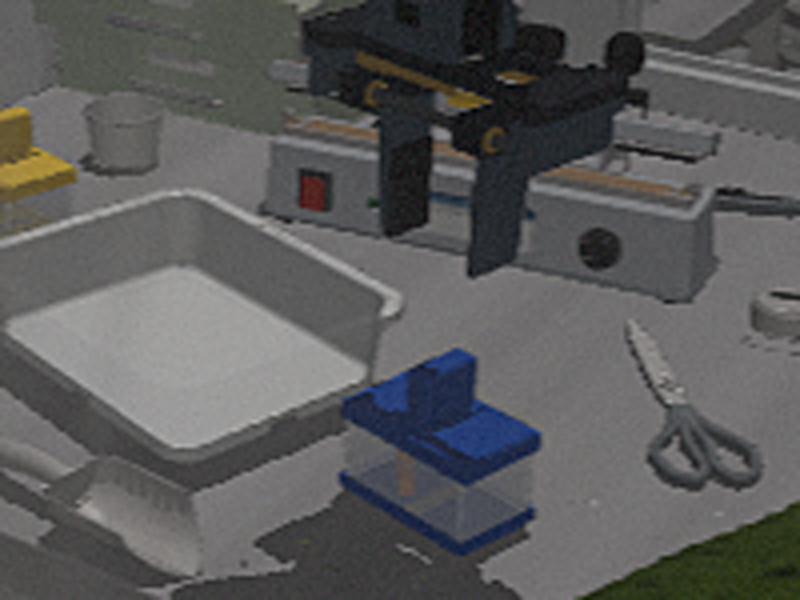

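View pics/t1.png

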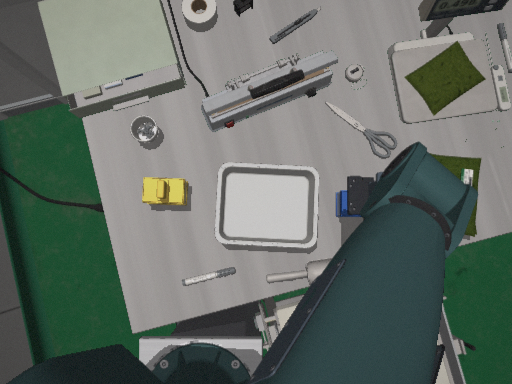

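>>> move_arm(xyz=[[0.001,0,-0.035],[0.001,0,-0.07],[0.001,0,-0.095],[0.001,0,-0.105],[0.001,0,-0.105]], roll=[0,0,0,0,0])

```text
clock: 2.58
position: [0.4992, -0.4052, 0.0693]
eef_rot: [-0.003, 0.707, -0.003, -0.707]
ft_force: [0.6, 0.2, 0.5]
width: 0.658
```

>>> move_arm(xyz=[[0,0,0],[0,0,0],[0,0,0],[0,0,0]], roll=[0,0,0,0], grip=0.01, squeeze=40)

```text
clock: 3.08
position: [0.4994, -0.4048, 0.0692]
eef_rot: [-0.003, 0.707, -0.003, -0.707]
ft_force: [0.4, -0.2, 0.2]
width: 0.253
```

>>> move_arm(xyz=[[0,0,0],[0,0,0],[0,0,0]], roll=[0,0,0])

```text
clock: 3.45
position: [0.4994, -0.4048, 0.069]
eef_rot: [-0.003, 0.707, -0.003, -0.707]
ft_force: [0.0, -2.1, 2.2]
width: 0.195
```

>>> move_arm(xyz=[[0,0,0.01],[0,0,0.03],[0,0,0.055],[0,0,0.08],[0,0,0.095]], roll=[0,0,0,0,0])

```text
clock: 4.08
position: [0.4998, -0.4052, 0.1664]
eef_rot: [-0.002, 0.708, -0.003, -0.707]
ft_force: [0.7, -0.0, -2.9]
width: 0.197
```

```bash
python3 - <<'E'
from h import *
o=ctrl.observe();print(o["clock"],o["position"],o["width"],o["ft_force"])
snap("scene","s2.png",(200,130,400,280))
E
```

```text
4.075 [ 0.49977144 -0.40515225  0.16639365] 0.19722092889991757 [ 0.65425762 -0.03646409 -2.87843822]
```

View pics/s2.png

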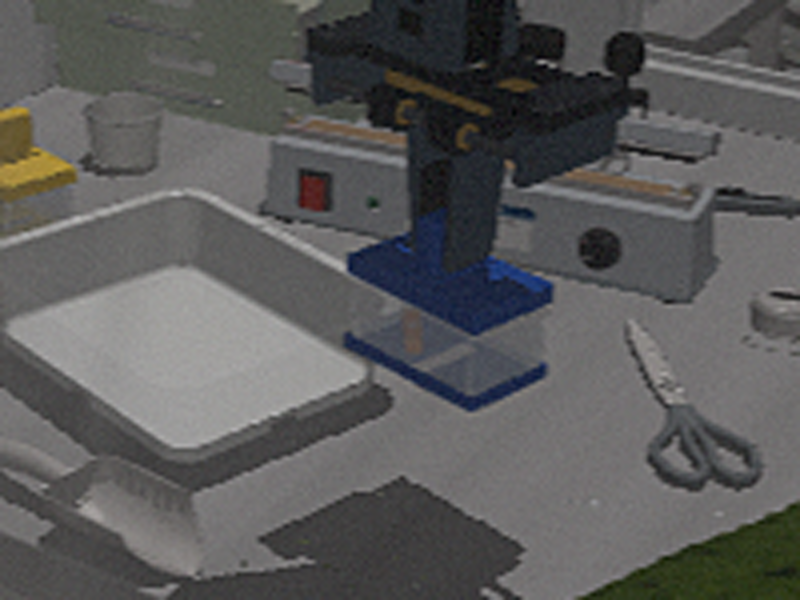

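>>> move_arm(xyz=[[0,0.006,0],[-0.001,0.018,0],[-0.002,0.036,0],[-0.003,0.06,0],[-0.003,0.086,0]], roll=[0,0,0,0,0])

```text
clock: 4.75
position: [0.4961, -0.3168, 0.1638]
eef_rot: [0.003, -0.707, 0.003, 0.707]
ft_force: [0.5, 0.1, -2.0]
width: 0.198
```

>>> move_arm(xyz=[[-0.001,0.028,0],[-0.001,0.056,0],[-0.002,0.084,0],[-0.003,0.108,0],[-0.003,0.126,0]], roll=[0,0,0,0,0])

```text
clock: 5.38
position: [0.493, -0.1908, 0.164]
eef_rot: [0.003, -0.707, 0.003, 0.707]
ft_force: [0.3, 0.3, -2.9]
width: 0.197
```

>>> move_arm(xyz=[[0,0.014,0],[0,0.022,0],[0,0.026,0],[0,0.026,0]], roll=[0,0,0,0])

```text
clock: 5.88
position: [0.4934, -0.1669, 0.1639]
eef_rot: [-0.003, 0.707, -0.003, -0.707]
ft_force: [0.6, 1.2, -3.3]
width: 0.199
```

```bash
python3 - <<'E'
from h import *
o=ctrl.observe();print(o["clock"],o["position"],o["width"],o["ft_force"])
snap("scene","s3.png",(160,90,340,240))
E
```

```text
5.875 [ 0.49339025 -0.16690101  0.16394574] 0.1990433759925292 [ 0.58163065  1.16148617 -3.3293735 ]
```

View pics/s3.png

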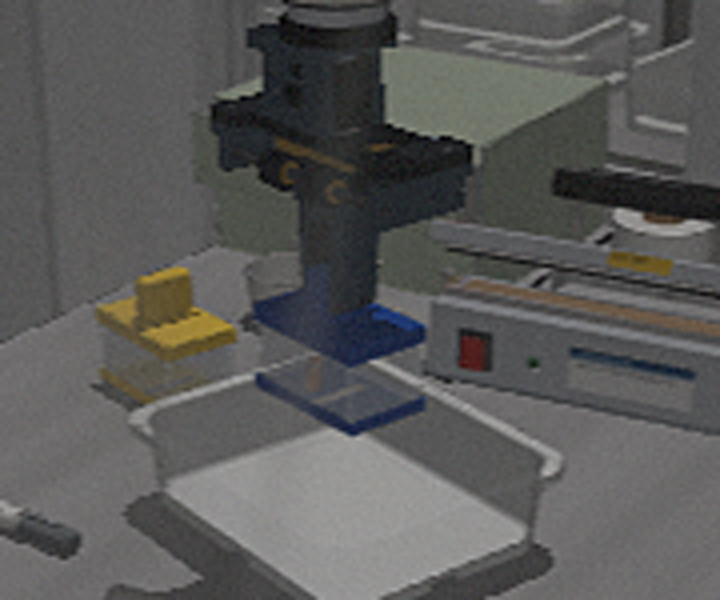

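>>> move_arm(xyz=[[0,-0.01,0],[0,-0.03,0],[0,-0.045,0],[0,-0.05,0],[0,-0.05,0]], roll=[0,0,0,0,0])

```text
clock: 6.55
position: [0.4932, -0.2172, 0.1638]
eef_rot: [0.003, -0.707, 0.003, 0.707]
ft_force: [0.9, 0.1, -2.8]
width: 0.196
```

>>> move_arm(xyz=[[0,0.012,0],[0,0.042,0],[0,0.1,0],[0,0.1,0],[0,0.1,0]], roll=[0,0,0,0,0])

```text
clock: 7.18
position: [0.4934, -0.1161, 0.1641]
eef_rot: [-0.002, 0.707, -0.002, -0.707]
ft_force: [0.0, -0.3, -2.6]
width: 0.194
```

```bash
python3 - <<'E'
from h import *
o=ctrl.observe();print(o["clock"],o["position"],o["width"],o["ft_force"])
snap("scene","s4.png",(180,140,300,230),6)
E
```

```text
7.175 [ 0.4933699  -0.11605021  0.16409934] 0.19434829832686776 [ 0.02242506 -0.31623539 -2.55908742]
```

View pics/s4.png

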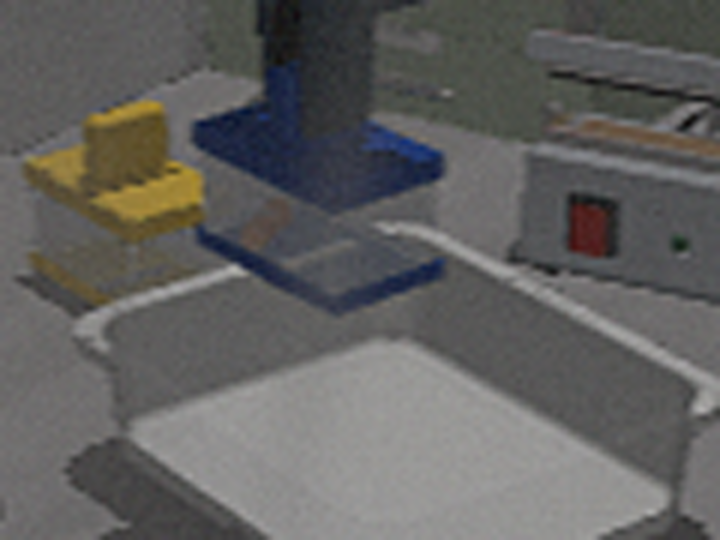

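>>> move_arm(xyz=[[0,-0.008,0],[0,-0.028,0],[0,-0.055,0],[0,-0.082,0],[0,-0.1,0]], roll=[0,0,0,0,0])

```text
clock: 7.85
position: [0.493, -0.2192, 0.1639]
eef_rot: [-0.003, 0.707, -0.004, -0.707]
ft_force: [0.4, -0.8, -2.6]
width: 0.194
```

>>> move_arm(xyz=[[0,-0.002,0],[0,0.012,0],[0,0.045,0],[0,0.106,0],[0,0.106,0]], roll=[0,0,0,0,0])

```text
clock: 8.48
position: [0.4925, -0.1066, 0.1637]
eef_rot: [0.002, -0.707, 0.001, 0.707]
ft_force: [0.5, -0.2, -2.3]
width: 0.198
```

```bash
python3 - <<'E'
from h import *
o=ctrl.observe();print(o["clock"],o["position"],o["width"],o["ft_force"])
snap("scene","s5.png",(180,140,300,230),6)
E
```

```text
8.475 [ 0.49250625 -0.10662263  0.16373913] 0.197943941510272 [ 0.54137623 -0.21208988 -2.31933647]
```

View pics/s5.png

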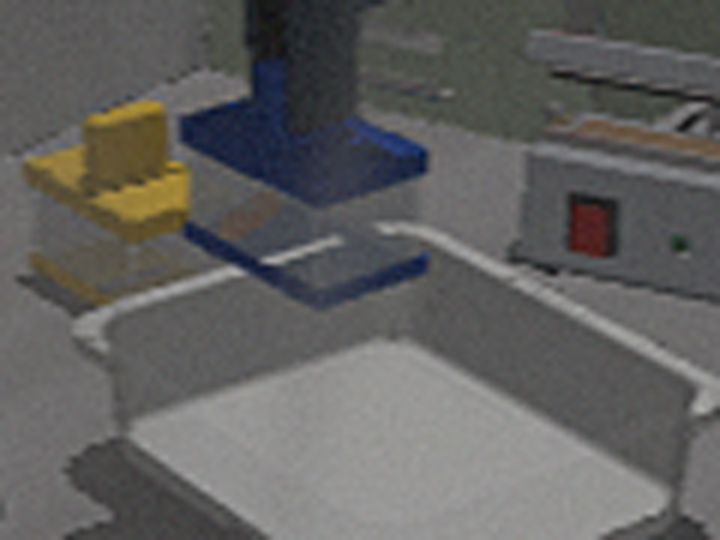

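>>> move_arm(xyz=[[0,-0.012,0],[0,-0.042,0],[0,-0.095,0],[0,-0.095,0],[0,-0.095,0]], roll=[0,0,0,0,0])

```text
clock: 9.15
position: [0.4928, -0.2068, 0.1637]
eef_rot: [0.004, -0.707, 0.004, 0.707]
ft_force: [-0.0, 0.6, -2.2]
width: 0.197
```

```bash
python3 - <<'E'
from h import *
o=ctrl.observe();print(o["clock"],o["position"],o["width"],o["ft_force"])
snap("scene","s6.png",(180,140,300,240),6)
E
```

```text
9.15 [ 0.49284243 -0.20675088  0.1637113 ] 0.19701679093216148 [-0.03312481  0.58470579 -2.20738951]
```

View pics/s6.png

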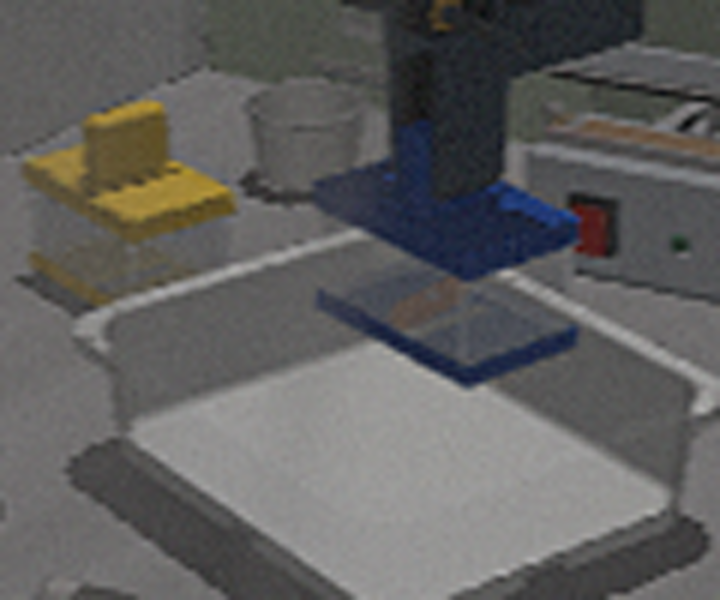

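>>> move_arm(xyz=[[0,0.006,0],[0,0.02,0],[0,0.04,0],[0,0.056,0],[0,0.062,0]], roll=[0,0,0,0,0])

```text
clock: 9.82
position: [0.4933, -0.1423, 0.164]
eef_rot: [-0.002, 0.707, -0.002, -0.707]
ft_force: [-0.2, -0.4, -2.8]
width: 0.196
```

>>> move_arm(xyz=[[0,0,0],[0,-0.01,0],[0,-0.034,0],[0,-0.074,0],[0,-0.074,0]], roll=[0,0,0,0,0])

```text
clock: 10.45
position: [0.4934, -0.2207, 0.164]
eef_rot: [-0.004, 0.707, -0.004, -0.707]
ft_force: [0.2, -0.1, -2.6]
width: 0.193
```

```bash
python3 - <<'E'
from h import *
o=ctrl.observe();print(o["clock"],o["position"],o["width"],o["ft_force"])
snap("scene","s7.png",(180,140,300,240),6)
E
```

```text
10.45 [ 0.49339405 -0.22070918  0.16404306] 0.1932587592646494 [ 0.17931608 -0.0737624  -2.64493797]
```

View pics/s7.png

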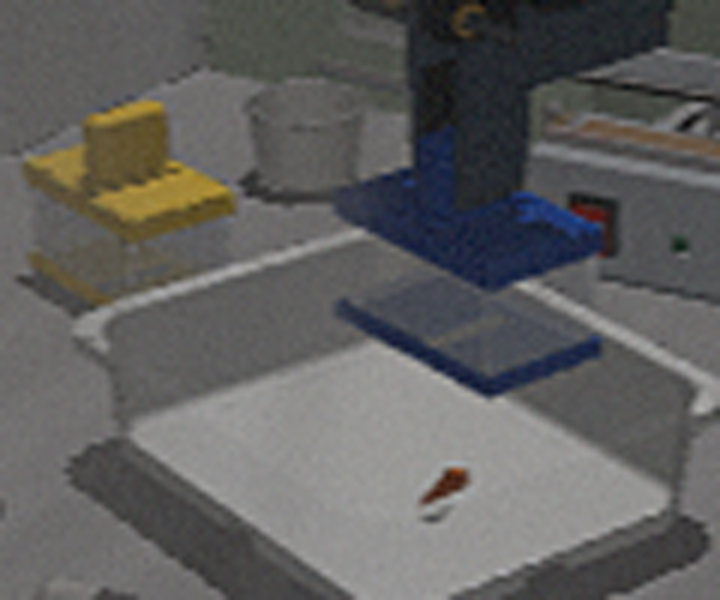

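>>> move_arm(xyz=[[0,0,0],[0,0,0],[0,0,0],[0,0,0]], roll=[0,0,0,0])

```text
clock: 11.0
position: [0.4934, -0.2175, 0.164]
eef_rot: [-0.003, 0.707, -0.003, -0.707]
ft_force: [-0.7, 0.4, -2.1]
width: 0.192
```

```bash
python3 - <<'E'
from h import *
o=ctrl.observe();print(o["clock"],o["position"],o["width"],o["ft_force"])
s=snap("scene","s8.png",(180,140,300,240),6)
d=cams.look_for("token","scene");print(d)
if d:
    e=d[0]["extent"];print(w(s,(e[0]+e[2])/2,(e[1]+e[3])/2,.011))
E
```

```text
11.0 [ 0.49337273 -0.21753009  0.1639773 ] 0.19151909508334106 [-0.6696253   0.43592482 -2.08969149]
[]
```

View pics/s8.png

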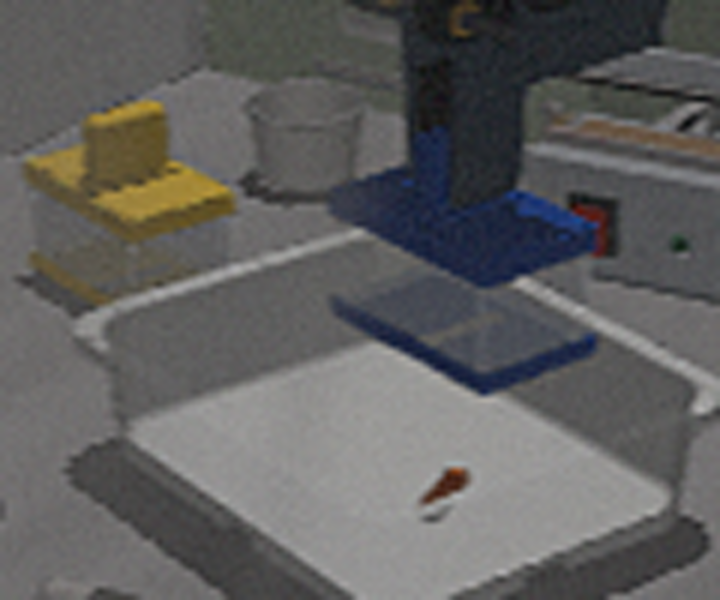

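>>> move_arm(xyz=[[0.001,-0.015,0.005],[0.003,-0.05,0.005],[0.004,-0.095,0.005],[0.006,-0.14,0.005],[0.006,-0.175,0.005]], roll=[0,0,0,0,0])

```text
clock: 11.72
position: [0.4992, -0.3957, 0.1693]
eef_rot: [-0.003, 0.707, -0.003, -0.707]
ft_force: [-0.4, 0.2, -1.0]
width: 0.199
```

>>> move_arm(xyz=[[0,-0.015,0],[0,-0.015,-0.02],[0,-0.015,-0.05],[0,-0.015,-0.075],[0,-0.015,-0.085]], roll=[0,0,0,0,0])

```text
clock: 12.35
position: [0.4983, -0.4058, 0.0814]
eef_rot: [0.003, -0.706, 0.002, 0.708]
ft_force: [-0.5, -0.3, -1.9]
width: 0.195
```

```bash
python3 - <<'E'
from h import *
o=ctrl.observe();print(o["clock"],o["position"],o["width"],o["ft_force"])
s=snap("scene","s9.png",(200,150,380,290))
print(w(s,254,221,.011))
E
```

```text
12.35 [ 0.49834031 -0.40584863  0.08144864] 0.19467837969226304 [-0.4545632  -0.25142127 -1.87512998]
[ 0.49355983 -0.2056226   0.011     ]
```

View pics/s9.png

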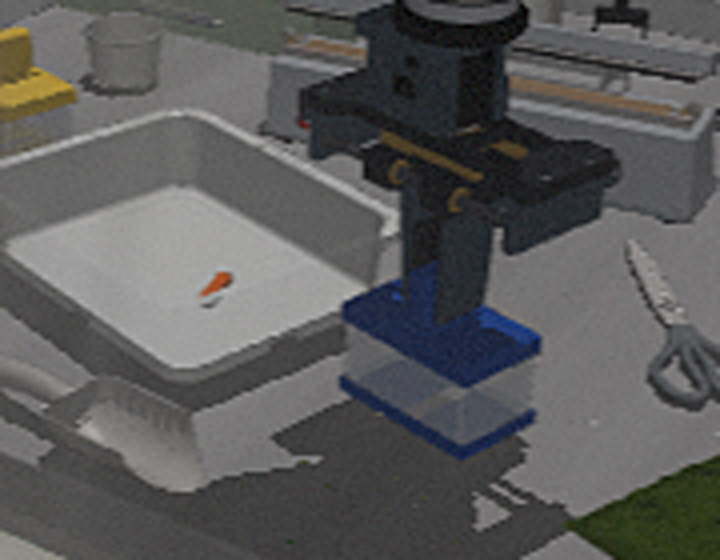

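>>> move_arm(xyz=[[0,0,-0.006],[0,0,-0.01],[0,0,-0.0125],[0,0,-0.0125]], roll=[0,0,0,0])

```text
clock: 12.9
position: [0.4994, -0.4078, 0.0716]
eef_rot: [-0.003, 0.707, -0.003, -0.707]
ft_force: [0.2, 0.5, -3.1]
width: 0.195
```

>>> move_arm(xyz=[[0,0,-0.0015],[0,0,-0.0025],[0,0,-0.0025]], roll=[0,0,0])

```text
clock: 13.28
position: [0.4994, -0.4079, 0.069]
eef_rot: [-0.003, 0.707, -0.003, -0.707]
ft_force: [-0.3, -1.3, -0.0]
width: 0.196
```

Force has gone to zero, so the box is on the table. Releasing.

>>> move_arm(xyz=[[0,0,0],[0,0,0],[0,0,0],[0,0,0],[0,0,0]], roll=[0,0,0,0,0], grip=0.055)

```text
clock: 13.9
position: [0.4993, -0.4078, 0.069]
eef_rot: [-0.003, 0.707, -0.003, -0.707]
ft_force: [-0.1, 1.2, 0.2]
width: 0.602
```

>>> move_arm(xyz=[[0,0,0.015],[0,0,0.045],[0,0,0.09],[0,0,0.14],[0,0,0.16]], roll=[0,0,0,0,0])

```text
clock: 14.52
position: [0.5002, -0.4086, 0.2331]
eef_rot: [-0.002, 0.708, -0.004, -0.706]
ft_force: [0.3, -0.7, 0.6]
width: 0.607
```

>>> move_arm(xyz=[[0,-0.01,0],[0,-0.05,0],[0,-0.09,0],[0,-0.1,0],[0,-0.1,0]], roll=[0,0,0,0,0])

```text
clock: 15.15
position: [0.4987, -0.5077, 0.2273]
eef_rot: [0.004, -0.707, 0.003, 0.708]
ft_force: [0.1, 0.3, 0.0]
width: 0.605
```

```bash
python3 - <<'E'
from h import *
o=ctrl.observe();print(o["clock"],o["position"],o["width"],o["ft_force"])
s=snap("scene","s10.png",(180,140,380,290))
s=snap("top","t10.png",(130,150,400,270),2.9)
E
```

```text
15.15 [ 0.49868726 -0.50766112  0.22731038] 0.6048594347246109 [0.07494075 0.25127979 0.03173832]
```

View pics/s10.png

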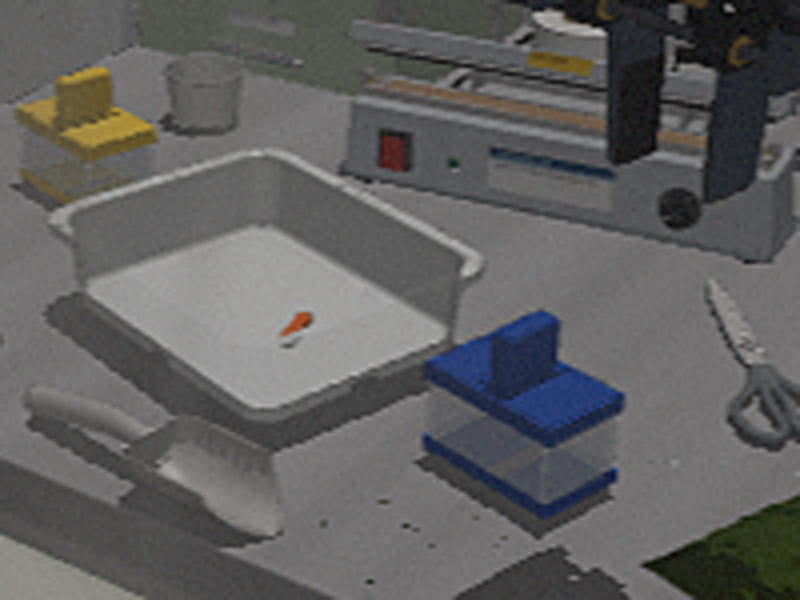

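View pics/t10.png

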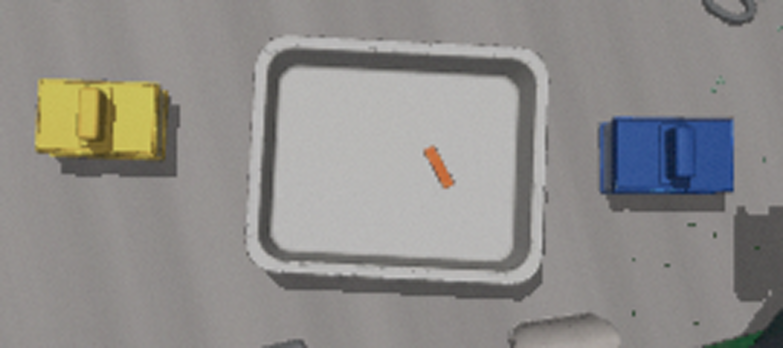

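The top view shows the token lying flat on the tray floor at about (440, 167). The blue box stands upright at about (668, 155), and the tray and yellow box have not moved. Handing in.

```bash
python3 -c "
from cell import ctrl
print(ctrl.sign_off())"
```

```text
the job is handed in; nothing more can be done
None
```

The token is in the tray, the blue box is back on its lid close to where it started, and I handed the job in just after 15 s of the 48 s allowed.

- **Method:** The move tool can't tilt the box, so I didn't rock it. I carried it level over the tray and slid the token with quick starts and stops along the box's x axis. Two stops pushed it square against the end wall, and two stops the other way took it into the slot. The box stayed about 95 mm above the table throughout.
- **Last checks:** In the last pictures the token lies in the tray, about 40 mm from its centre. The blue box stands upright, and the tray and yellow box look unmoved. The gripper is open and clear, and the force reads about zero. The box's weight came off the gripper at the same height I had gripped it.
- **Checks that failed or disagreed:** The token detector missed the token in the one picture I tried after the drop, so I located it by eye. The scene camera shows the token with an odd shape, but the top view shows it whole. No verdict was reported at hand-in.

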